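# Put the treatment handpiece away in its drawer

### The job

Pull open the top drawer of the unit with bar handles and gently lay the paddle-shaped treatment handpiece, now on top of the unit with knobs, in it: same way up, its grip centred in the slot of the two cradle saddles, head to either side. Then slide the drawer fully home without slamming it. Leave the other drawers and all other things as they are.

Things in the scene. Friction and masses are not known exactly. Their poses are not given: they have to be found in the camera images.
- bar_unit: black two-drawer unit with steel bar handles, 260 deep (x) x 215 wide (y) x 140 mm high, fixed to the table. Origin at the centre of its underside; its drawers face its own -x. The top drawer's front is 58 mm high; its cabinet top board is 12 mm thick
- bar_unit_drawer0 (a joint): top drawer of the bar unit: metres pulled out along the unit's -x, 0 shut, about 0.18 at most; stays where it is left; needs about 2 N. It may start up to 15 mm ajar
- bar_unit_drawer0_handle (a point): middle of the top drawer's horizontal steel bar handle: bar 11 mm thick, 107 mm long along the unit's y, 35 mm in front of the drawer's face, 40 mm below the unit's top; moves with the drawer. 29 mm are free between bar and face
- cradle (a point): centre of the cradle slot in the bar unit's top drawer, at the height where the handpiece's underside rests (6 mm over the drawer floor). Slot along y, 34 mm wide between posts 12 mm high, on two saddles (10 mm thick, 54 wide in x) at y = -28 and +28 mm. 50 mm behind the front's inside; side walls 32 mm high, 173 apart; front 42 mm high. Uncovered from 90 mm open
- knob_unit: like the bar unit but 190 mm wide and with round knobs as handles; fixed. Origin at the centre of its underside; its top is at 140 mm. Its drawers are not part of the job
- knob_unit_drawer0_handle (a point): the top knob of the knob unit; its drawer is to be left alone
- knob_unit_drawer1_handle (a point): the lower knob of the knob unit, 58 mm below the top one; to be left alone
- bar_unit_drawer1_handle (a point): the bar handle of the bar unit's lower drawer, 58 mm below the top one; to be left alone
- handpiece: paddle-shaped applicator of 160 g lying on top of the knob unit: straight white grip 96 long (x) x 26 wide (y) x 28 mm high (z), with a round flat steel head 36 mm across and 28 mm high centred at x = +58 mm. Origin at the centre of the grip's underside; x runs along the grip to the head, z up
- tub: clear lidded tub, 66 x 90 x 54 mm, standing at the back of the knob unit's top (bystander); origin at the centre of its underside
- pen: slim square pen-shaped probe, 120 x 14 x 14 mm plus a thin steel tip, without a round head, lying on top of the bar unit (bystander); origin at the centre of its underside
- jar: low round cream jar, 56 mm across, 45 mm high, at the back of the bar unit's top (bystander); origin at the centre of its underside
- pump_bottle: white pump bottle, 74 mm across, 213 mm high, standing on the table at the side (bystander); origin at the centre of its underside
- bowl: steel bowl, 110 mm across, 45 mm high, on the table at the side (bystander); origin at the centre of its underside
- carton: cardboard carton, 50 x 90 x 35 mm, on the table at the side (bystander); origin at the centre of its underside
Mind the look-alikes: they are no part of the job. Leave any black or purple look-alike of the handpiece alone.

How it is judged:
On the way, in this order (a step that is already met when the one before it is completed fails the run):
1. the bar unit's top drawer is pulled out by at least 85 mm (value of joint bar_unit_drawer0 above 0.085 m), for 0.2 s.
2. with the drawer still out, the handpiece lies let go and at rest in the cradle (x of handpiece in the frame of cradle between -0.007 and 0.007 m and y of handpiece in the frame of cradle between -0.015 and 0.015 m and z of handpiece in the frame of cradle between -0.004 and 0.004 m and angle between the x axis of handpiece and the y axis of cradle, either way round below 0.15 rad and angle between handpiece's own z axis and vertical below 0.1 rad and contact force between the fingers and handpiece below 0.05 N and linear speed of handpiece below 0.02 m/s and value of joint bar_unit_drawer0 above 0.05 m), for 0.2 s.
At the end, for the whole second after the job is handed in: Bar unit's top drawer shut to 4 mm and still; in it the handpiece rests released in the cradle, upright to 0.1 rad, its origin within 7 mm across, 15 mm along and 4 mm in height of the cradle point, aligned with the slot to 0.15 rad, head to either side. All else is where it was (x of handpiece in the frame of cradle between -0.007 and 0.007 m and y of handpiece in the frame of cradle between -0.015 and 0.015 m and z of handpiece in the frame of cradle between -0.004 and 0.004 m and angle between the x axis of handpiece and the y axis of cradle, either way round below 0.15 rad and angle between handpiece's own z axis and vertical below 0.1 rad and contact force between the fingers and handpiece below 0.05 N and linear speed of handpiece below 0.02 m/s and value of joint bar_unit_drawer0 below 0.004 m and velocity of joint bar_unit_drawer0 between -0.01 and 0.01 m/s); the robot touches nothing.
It fails at once if the drawer is slammed shut (faster than 0.4 m/s) (velocity of joint bar_unit_drawer0 below -0.4 m/s).
It fails at once if the handpiece is struck or pressed into the drawer or the unit with more than 40 N (contact force between handpiece and bar_unit above 40 N).
It fails at once if another drawer is moved by more than 20 mm (distance of any of knob_unit_drawer0_handle, knob_unit_drawer1_handle, bar_unit_drawer1_handle from where it was at the start of the episode above 0.02 m).
It fails at once if a bystander is moved by more than 30 mm or tipped over (distance of any of tub, pen, jar, pump_bottle, bowl, carton from where it was at the start of the episode above 0.03 m or angle between any of tub, pen, jar, pump_bottle, bowl, carton's own z axis and vertical above 0.5 rad).
It also fails if it takes over 69 s, if anything falls off the work surface, if the arm or the gripper's body presses on something with over 40 N, if the wrist force passes 120 N, or if a joint passes its speed limit or range.

### The arm

A 6-joint arm with a two-finger parallel gripper is mounted at the origin on the work surface. World frame = base frame: x ahead of the robot, y to its left, z up, the work surface at z = 0. Lengths are in m, angles in rad, forces in N, time in s.
With the tool pointing down it reaches from about 0.35 to 0.775 m from the base axis. Payload 7.3 kg.
Tool frame: the origin (TCP) lies on the centre line of the jaws, within the pads' length; the fingertips stand 17 mm ahead of it and the grasp point (between the pads) lies 2 mm behind it (robot.tip_extent is the distance from the TCP to the fingertips, in m); z points along the fingers, y is the line along which they close (so a half turn about z gives the same grasp; the last joint's range is limited). The gripper opens to 92 mm and grips with 3 to 60 N. Pads are 19 mm wide; open, the fingers measure 130 mm over their backs; the gripper's body (75 mm by 190 mm) begins 47 mm behind the grasp point.
Start: joints at [1.053, 0.342, 1.524, -0, 1.275, -0.146], TCP at [0.191, 0.489, 0.244] pointing down, gripper open.
Joint ranges: [-2.53, 2.53], [-0.77, 2.02], [0.04, 2.7], [-1, 4.14], [0.28, 2.66], [-3.11, 3.11]. Speed limits (rad/s): [2.57, 2.57, 3.14, 3.14, 3.14, 3.14].

### API

Orientations are given as [roll, pitch, yaw] about the fixed x, y, z axes, in that order (R = Rz(yaw) Ry(pitch) Rx(roll)).
In Python, from cell import robot gives the robot as it stands.
- The arm moves only by the tool step_arm, never from a script. Its argument "motion" is a list of rows, each a list of 2 entries, a list of its own where there are three numbers: the shift along the tool's x, y, z in units of 60 mm (1.0 is 60 mm), then the turn about the tool's z in rad. In form: [[[x, y, z], spin], ...]. A call has 1 to 10 rows; each row is the pose to reach, as a shift and turn from the pose commanded when the call began, along the tool's axes at that moment; what a row does not reach only later rows make up. A row lasts 1/8 s, in which the tool goes at most 62.5 mm and 10.7 degrees, less where a joint would pass 70% of its speed; a pose out of reach is approached as far as the arm can. A call with a gripper value outside its range is refused whole. "hand" is the closure in counts, from 0 (fully open) to 255 (shut), set as the call begins (left out, the last holds). The fingers move at their own pace and stop on an object; "squeeze" is the grip in N (left out, the last holds). Time passes only in rows, so rows that repeat a pose let the fingers close. It gives the time, the measured TCP pose, the force, the opening and the grip force at its end, in the units of the state.
- robot.observe(): the state, without advancing time (a new reading comes with each control period).
- robot.read_camera(name): name is "scene" or "side" or "wrist"; returns a dict with "pixels" (384x512x3 uint8, red, green, blue), "intrinsics" (3x3 intrinsics, pixels), "xyz" and "rotation" of the camera in the world; the wrist camera has in their place "T_tool_cam" (4x4, takes a point from camera to tool coordinates, whose origin is the TCP and whose axes are the flange's). Camera axes: x right, y up, looking along -z (the intrinsics and any distortion apply to the point x, -y, -z); pixel columns grow to the right and rows downward; lengths in m; the calibration is good to about 2 mm. A picture is of the moment at which its call begins: read the wrist's pose just before it. There is no depth.
- robot.hand_in(): hands the job in; it is judged then, once.
The state is a dict: "time": time; "qpos": joint angles; "qvel": joint speeds; "joint_efforts": joint torques, N m; "tool_pos": TCP position; "tool_rot": TCP orientation; "contact_force": force on the tool from outside, world axes, zero at the start; "torque": the same for the moment, N m; "opening": finger opening in m; "grip_force": force on a finger pad.
Only numpy, scipy, OpenCV 4.12 (cv2) and the standard library are available. Lean on these libraries where they do the work, as an engineer would, in place of code of your own. Each camera call takes 0.05 s, during which the arm holds its last target. There are 200 camera calls.

## Working session

There is one attempt and no reset: what is moved stays moved. The work goes in short steps, Python scripts to look and compute and a tool call to move; the robot and the scene stay as the last step left them, time stands still between calls to the robot, and variables do not carry over. Pictures are saved under pics/ and viewed, at most 12 in all, crops included, and the job is handed in when it is done.

Besides the shell and the picture viewer there is one more tool, called after "Call:" by a JSON object that holds its "op" and its "data". step_arm: Moves the arm, as the interface text tells. Its arguments: {"type":"object","properties":{"motion":{"type":"array"},"hand":{"type":"number"},"squeeze":{"type":"number"}},"required":["motion"]}

```bash
mkdir -p pics; ls
python3 - <<'E'
from cell import robot
import cv2,numpy as np
s=robot.observe();print(s)
for n in("scene","side","wrist"):
    c=robot.read_camera(n);np.save(f"pics/{n}0.npy",c,allow_pickle=True)
    cv2.imwrite(f"pics/{n}0.png",c["pixels"][:,:,::-1])
    print(n,{k:np.round(np.array(v),4).tolist() for k,v in c.items() if k!="pixels"})
a=[cv2.imread(f"pics/{n}0.png") for n in("scene","side")]
cv2.imwrite("pics/both.png",np.hstack(a)[:, :])
E
```

```text
pics
{'time': 0.0, 'qpos': array([ 1.05301496e+00,  3.42716681e-01,  1.52500988e+00,  4.54522192e-05,
        1.27541715e+00, -1.45991288e-01]), 'qvel': array([-1.33310567e-03, -1.54721687e-05,  8.47323673e-04, -1.52606619e-04,
        3.05277404e-04,  1.06656126e-03]), 'joint_efforts': array([ 3.09417806e-05, -4.31236517e+01, -2.44215846e+01,  7.18052150e-02,
        5.60767134e-02, -1.30101571e-04]), 'tool_pos': array([0.19049552, 0.48881023, 0.24305058]), 'tool_rot': array([-3.14006442e+00, -2.68637481e-04,  2.76978910e+00]), 'contact_force': array([0.33922753, 0.22148168, 0.42813455]), 'torque': array([ 0.0357214 , -0.02746053, -0.01992096]), 'grip_force': 0.0, 'opening': 0.09171900629882242}
scene {'intrinsics': [[483.8474, 0.0, 247.3374], [0.0, 483.8474, 192.4423], [0.0, 0.0, 1.0]], 'xyz': [1.5432, 0.465, 1.4406], 'rotation': [0.6602, -0.0034, 2.0408]}
side {'intrinsics': [[369.0451, 0.0, 255.206], [0.0, 369.0451, 186.9044], [0.0, 0.0, 1.0]], 'xyz': [0.0724, -0.6982, 0.7332], 'rotation': [0.9599, -0.0053, -0.6567]}
wrist {'intrinsics': [[335.9422, 0.0, 257.8376], [0.0, 335.9422, 188.1667], [0.0, 0.0, 1.0]], 'T_tool_cam': [[0.0005, 0.9666, 0.2562, 0.0687], [1.0, -0.0006, 0.0006, 0.0004], [0.0007, 0.2562, -0.9666, -0.1408], [0.0, 0.0, 0.0, 1.0]]}
```

View pics/scene0.png

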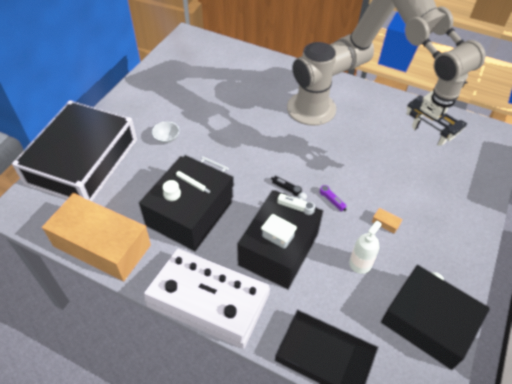

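View pics/side0.png

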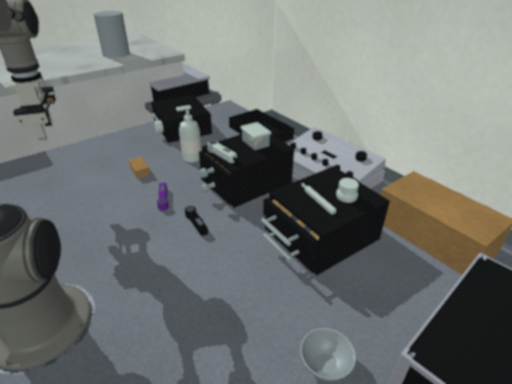

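The scene view shows the bar unit at about (187,200), with the pen at (193,181) and the jar at (172,190). The knob unit is at (280,238), with the white handpiece at (296,203) and the tub at (279,231). In the side view the bar handles are at (280,232), and the top drawer looks slightly ajar because a wood-coloured strip shows. I'll work out rough positions, then look closer with the wrist camera.

```bash
cat > h.py <<'E'
import numpy as np,cv2
from scipy.spatial.transform import Rotation as R
def cam(c,tp=None,tr=None):
    if "T_tool_cam" in c:
        T=np.eye(4);T[:3,:3]=R.from_euler("xyz",tr).as_matrix();T[:3,3]=tp
        T=T@np.array(c["T_tool_cam"]);return T[:3,3],T[:3,:3],np.array(c["intrinsics"])
    return np.array(c["xyz"]),R.from_euler("xyz",c["rotation"]).as_matrix(),np.array(c["intrinsics"])
def ray(C,px,z):
    o,Rm,K=C;px=np.atleast_2d(px)
    d=np.c_[(px[:,0]-K[0,2])/K[0,0],-(px[:,1]-K[1,2])/K[1,1],-np.ones(len(px))]@Rm.T
    return o+d*((z-o[2])/d[:,2])[:,None]
def proj(C,P):
    o,Rm,K=C;q=(np.atleast_2d(P)-o)@Rm
    return np.c_[K[0,0]*q[:,0]/-q[:,2]+K[0,2],-K[1,1]*q[:,1]/-q[:,2]+K[1,2]]
def rel(s,P):  # world point -> shift in tool units
    return R.from_euler("xyz",s["tool_rot"]).as_matrix().T@(np.array(P)-s["tool_pos"])/0.06
def snap(robot,n,f):
    s=robot.observe();c=robot.read_camera(n);c=dict(c);c["s"]=s
    np.save(f"pics/{f}.npy",c,allow_pickle=True);cv2.imwrite(f"pics/{f}.png",c["pixels"][:,:,::-1]);return c,s
E
python3 - <<'E'
from h import *
L=lambda n:np.load(f"pics/{n}0.npy",allow_pickle=True).item()
S,D=cam(L("scene")),cam(L("side"))
print("bar top corners scene",ray(S,[[185,157],[234,185],[193,243],[141,205]],.14).round(3).tolist())
print("bar side",ray(D,[[263,197],[310,165],[388,199],[317,243]],.14).round(3).tolist())
print("handpiece",ray(S,[[281,198],[308,207]],.168).round(3).tolist(),ray(D,[[212,147],[232,157]],.168).round(3).tolist())
print("pen",ray(S,[[178,174],[209,191]],.154).round(3).tolist(),"jar",ray(S,[[172,186]],.185).round(3).tolist())
print("handle scene",ray(S,[[203,159],[229,168]],.1).round(3).tolist(),ray(D,[[265,219],[291,247]],.1).round(3).tolist())
print("knob top",ray(S,[[269,192],[322,207],[289,283],[239,242]],.14).round(3).tolist())
for n,p in dict(tub=(279,231)).items(): print(n,ray(S,[p],.194).round(3))
E
```

```text
bar top corners scene [[0.599, -0.262, 0.14], [0.633, -0.044, 0.14], [0.898, -0.049, 0.14], [0.849, -0.28, 0.14]]
bar side [[0.58, -0.079, 0.14], [0.797, -0.038, 0.14], [0.842, -0.29, 0.14], [0.568, -0.294, 0.14]]
handpiece [[0.63, 0.131, 0.168], [0.624, 0.224, 0.168]] [[0.593, 0.195, 0.168], [0.608, 0.106, 0.168]]
pen [[0.688, -0.234, 0.154], [0.704, -0.101, 0.154]] jar [[0.762, -0.207, 0.185]]
handle scene [[0.548, -0.22, 0.1], [0.543, -0.113, 0.1]] [[0.557, -0.118, 0.1], [0.541, -0.238, 0.1]]
knob top [[0.606, 0.077, 0.14], [0.582, 0.261, 0.14], [0.888, 0.276, 0.14], [0.829, 0.078, 0.14]]
tub [[0.768 0.185 0.194]]
```

Call:
{"op": "step_arm", "data": {"motion": [[[-2,-0.6,-1.5],0.18],[[-4,-1.2,-2.95],0.36],[[-7.34,-2.32,-2.95],0.54],[[-7.34,-2.32,-2.95],0.72],[[-7.34,-2.32,-2.95],0.9],[[-7.34,-2.32,-2.95],1.08],[[-7.34,-2.32,-2.95],1.2],[[-7.34,-2.32,-2.95],1.2],[[-7.34,-2.32,-2.95],1.2],[[-7.34,-2.32,-2.95],1.2]], "hand": 0}}

```text
time: 1.4
tool_pos: [0.5501, 0.1997, 0.42]
tool_rot: [-3.14, -0.0, 1.57]
contact_force: [-0.1, 0.2, 0.4]
opening: 0.0917
grip_force: 0.0
```

Run:
```python
from cell import robot
from h import *
c,s=snap(robot,"wrist","w1");print(s)
```

```text
{'time': 1.4, 'qpos': array([2.16941580e-01, 4.05379637e-01, 9.57236761e-01, 5.82588039e-04,
       1.78060662e+00, 2.18345383e-01]), 'qvel': array([ 0.02922575, -0.01968086,  0.01440397, -0.00249347, -0.00118737,
       -0.00083989]), 'joint_efforts': array([-1.37228519e+00, -4.80277348e+01, -2.70920259e+01, -1.38416252e-02,
       -1.76597043e-02, -1.55764766e-02]), 'tool_pos': array([0.55007242, 0.19965105, 0.41995285]), 'tool_rot': array([-3.13987756e+00, -2.03322552e-04,  1.56951322e+00]), 'contact_force': array([-0.09325202,  0.21322594,  0.39972733]), 'torque': array([-0.10474177,  0.10424752, -0.01254403]), 'grip_force': 0.0, 'opening': 0.0917069705951153}
```

View pics/w1.png

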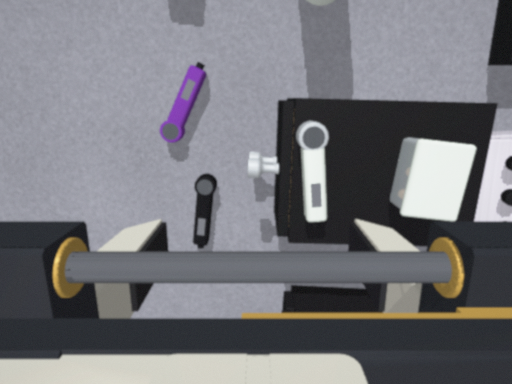

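The wrist view shows the handpiece's head at (313,137) and its grip running to about (316,222). It lies on the knob unit (top knob at 262,164), with the tub at (436,180) and the look-alikes (black and purple) on the table.

Call:
{"op": "step_arm", "data": {"motion": [[[-1,0,0],0],[[-2,0,0],0],[[-3,0,0],0],[[-4,0,0],0],[[-5.3,0,0],0],[[-5.3,0,0],0],[[-5.3,0,0],0],[[-5.3,0,0],0]]}}

```text
time: 2.45
tool_pos: [0.5502, -0.1163, 0.421]
tool_rot: [3.141, -0.001, 1.572]
contact_force: [0.1, 0.7, 0.2]
opening: 0.0919
grip_force: 0.0
```

Run:
```python
from cell import robot
from h import *
c=np.load("pics/w1.npy",allow_pickle=True).item();s=c["s"];C=cam(c,s["tool_pos"],s["tool_rot"])
im=c["pixels"];g=cv2.cvtColor(im,cv2.COLOR_RGB2GRAY)
m=(g>150).astype(np.uint8);m[:, :292]=0;m[:,345:]=0;m[:115]=0;m[228:]=0
m=cv2.morphologyEx(m,cv2.MORPH_CLOSE,np.ones((25,25)))
cs=max(cv2.findContours(m,0,2)[0],key=cv2.contourArea)
p=cs[:,0].astype(float);W=ray(C,p,.168)[:,:2]
print(p.min(0),p.max(0),W.min(0),W.max(0),cv2.minAreaRect(W.astype(np.float32)))
for a,b in((160,175),(175,190),(190,205)):
    ys,xs=np.nonzero(m[a:b]);print(a,ray(C,[[xs.min(),(a+b)/2],[xs.max()+1,(a+b)/2],[xs.mean()+.5,(a+b)/2]],.168).round(4).tolist())
c,s=snap(robot,"wrist","w2");print(s["tool_pos"],s["tool_rot"])
```

```text
[298. 121.] [327. 221.] [0.59621914 0.12225411] [0.63396981 0.24423747] ((0.61491858959198, 0.1831882894039154), (0.03373494744300842, 0.12250780314207077), 2.2329068183898926)
160 [[0.6034, 0.1899, 0.168], [0.6296, 0.1899, 0.168], [0.6165, 0.1899, 0.168]]
175 [[0.604, 0.1715, 0.168], [0.6317, 0.1715, 0.168], [0.6182, 0.1715, 0.168]]
190 [[0.6059, 0.1527, 0.168], [0.6327, 0.1527, 0.168], [0.6196, 0.1527, 0.168]]
[ 0.55015818 -0.11633397  0.42101351] [ 3.14111179e+00 -6.31797702e-04  1.57241168e+00]
```

View pics/w2.png

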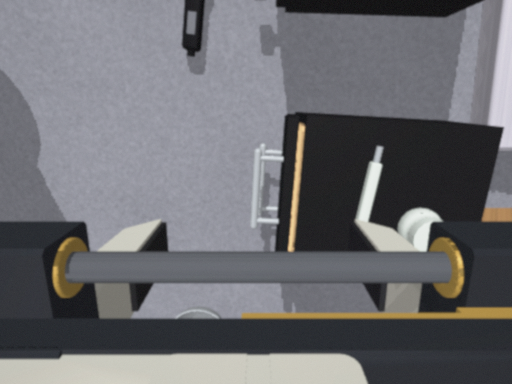

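The bar unit's top handle runs from about (263,147) to (254,226), with the lower handle underneath it. The wood strip runs from (302,124) to (291,250), and the unit is slightly rotated. Next I'll measure the bar ends and the front edge.

Run:
```python
from h import *
c=np.load("pics/w2.npy",allow_pickle=True).item();s=c["s"];C=cam(c,s["tool_pos"],s["tool_rot"])
im=c["pixels"].astype(int);g=im.sum(2)/3
pr=lambda n,p,z:print(n,ray(C,p,z)[:,:2].round(4).tolist())
for v in range(155,222,8):
    r=g[v,235:300];print(v,np.round(r[8:40]).astype(int).tolist())
pr("bar approx",[[263,147],[254,226]],.1055)
hsv=cv2.cvtColor(c["pixels"],cv2.COLOR_RGB2HSV)
m=(im[:,:,0]-im[:,:,2]>50);m[:, :280]=0;m[:,312:]=0;m[:115]=0;m[248:]=0
ys,xs=np.nonzero(m);P=np.array([[xs[ys==v].mean(),v] for v in np.unique(ys)])
print(P[[0,-1]],[np.ptp(xs[ys==v])+1 for v in(140,190,230)])
for z in(.128,.14,.11):
    W=ray(C,P,z);k=np.polyfit(W[:,1],W[:,0],1);print(z,k,W[[0,-1]].round(4).tolist())
big=cv2.resize(c["pixels"][100:260,230:400],None,fx=4.5,fy=3.7,interpolation=cv2.INTER_CUBIC);cv2.imwrite("pics/w2c.png",big[:,:,::-1])
```

```text
155 [150, 151, 150, 150, 152, 149, 148, 149, 146, 149, 152, 168, 187, 195, 196, 190, 176, 159, 159, 179, 185, 182, 177, 174, 171, 166, 169, 172, 175, 178, 170, 163]
163 [148, 148, 152, 153, 156, 157, 155, 155, 154, 153, 161, 178, 192, 196, 194, 184, 165, 153, 166, 179, 175, 153, 143, 149, 153, 152, 152, 152, 151, 151, 150, 152]
171 [146, 146, 145, 147, 148, 152, 155, 154, 153, 153, 168, 184, 195, 195, 189, 176, 160, 152, 171, 179, 164, 146, 142, 144, 146, 146, 148, 150, 150, 152, 152, 153]
179 [151, 155, 155, 154, 155, 153, 154, 154, 153, 160, 177, 192, 195, 196, 183, 169, 153, 163, 177, 174, 155, 128, 115, 115, 111, 112, 111, 110, 112, 112, 112, 116]
187 [151, 153, 154, 153, 152, 148, 147, 146, 152, 166, 186, 197, 196, 190, 178, 161, 154, 165, 158, 137, 121, 113, 112, 110, 112, 115, 122, 142, 151, 150, 149, 147]
195 [149, 151, 152, 153, 153, 154, 156, 155, 156, 173, 189, 197, 194, 184, 170, 155, 155, 151, 140, 125, 115, 114, 114, 113, 114, 113, 121, 137, 147, 151, 151, 154]
203 [150, 148, 148, 152, 154, 152, 149, 155, 169, 185, 198, 198, 191, 178, 162, 155, 167, 159, 135, 119, 115, 115, 117, 119, 117, 124, 139, 151, 152, 152, 151, 152]
211 [149, 150, 151, 149, 148, 147, 148, 151, 169, 188, 196, 196, 186, 170, 157, 156, 152, 138, 126, 117, 118, 121, 120, 121, 124, 132, 145, 151, 153, 152, 152, 149]
219 [153, 152, 151, 150, 153, 152, 155, 163, 180, 197, 199, 192, 182, 177, 190, 209, 216, 217, 217, 214, 214, 214, 211, 211, 209, 207, 207, 204, 204, 203, 202, 201]
bar approx [[0.5573, -0.1103], [0.545, -0.225]]
[[300.  123. ]
 [290.5 247. ]] [np.int64(7), np.int64(6), np.int64(6)]
0.128 [0.05476624 0.61001818] [[0.6038, -0.0765, 0.128], [0.5964, -0.2475, 0.128]]
0.14 [0.05476624 0.60843385] [[0.6023, -0.0757, 0.14], [0.5951, -0.242, 0.14]]
0.11 [0.05476624 0.61239468] [[0.6061, -0.0777, 0.11], [0.5983, -0.2558, 0.11]]
```

View pics/w2c.png

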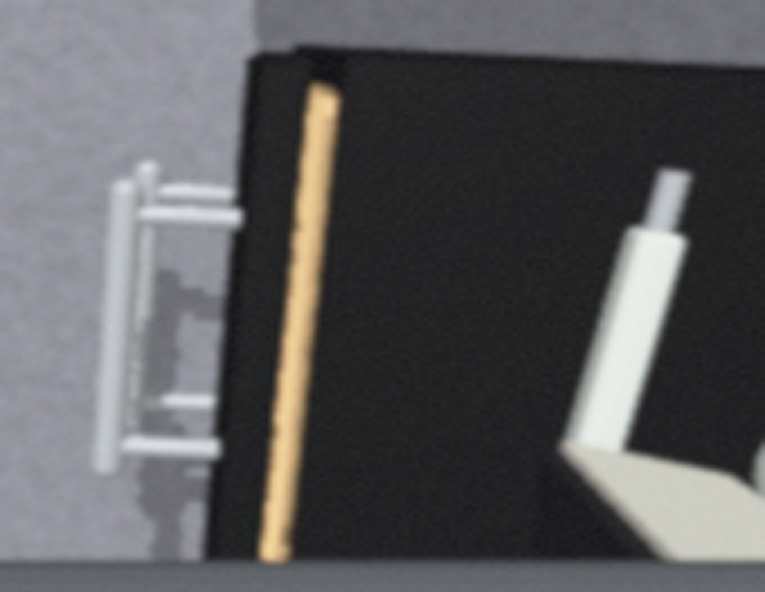

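The crop shows the top bar running from (122,185) to (105,470), which is full-image (257.1,150) to (253.3,227). The drawer is ajar by roughly 10 mm, with its wooden inside visible through the gap.

Run:
```python
from h import *
c=np.load("pics/w2.npy",allow_pickle=True).item();s=c["s"];C=cam(c,s["tool_pos"],s["tool_rot"])
im=c["pixels"].astype(float);g=im.sum(2)/3
P=[]
for v in range(158,216):
    r=g[v,243:300];k=r[:22].argmax()
    l=k
    while r[l-1]>174: l-=1
    h=k
    while r[h+1]>174: h+=1
    P.append([243+(l+h)/2,v])
P=np.array(P);W=ray(C,P,.1045);f=np.polyfit(W[:,1],W[:,0],1);print("bar line x=a*y+b",f, W[[0,-1]].round(4).tolist())
E=ray(C,[[257.1,149],[253.3,228]],.1045);print("ends",E.round(4).tolist(),np.linalg.norm(E[0]-E[1]))
# drawer-front outer edge, top of front z~.126, cabinet back/side corner at z=.14
print("front edge",ray(C,[[230+235/4.5,100+200/3.7],[230+215/4.5,100+450/3.7]],.126).round(4).tolist())
print("board +y corners",ray(C,[[230+345/4.5,100+52/3.7],[501,127]],.14).round(4).tolist())
```

```text
bar line x=a*y+b [0.07252081 0.55864792] [[0.565, -0.1256, 0.1045], [0.5443, -0.2085, 0.1045]]
ends [[0.5493, -0.1132, 0.1045], [0.544, -0.2285, 0.1045]] 0.11542249164859902
front edge [[0.5822, -0.1166, 0.126], [0.578, -0.2105, 0.126]]
board +y corners [[0.6102, -0.0649, 0.14], [0.8516, -0.0801, 0.14]]
```

Call:
{"op": "step_arm", "data": {"motion": [[[-0.91,-0.06,0.5],0.058],[[-0.91,-0.06,1.5],0.058],[[-0.91,-0.06,2.5],0.058],[[-0.91,-0.06,3.5],0.058],[[-0.91,-0.06,4.3],0.058],[[-0.91,-0.06,4.6],0.058],[[-0.91,-0.06,4.6],0.058],[[-0.91,-0.06,4.6],0.058]], "hand": 194, "squeeze": 20}}

```text
time: 3.5
tool_pos: [0.5474, -0.1725, 0.146]
tool_rot: [3.14, 0.001, 1.513]
contact_force: [0.2, -0.0, -0.4]
opening: 0.0227
grip_force: 0.0
```

Run:
```python
from cell import robot
from h import *
c,s=snap(robot,"side","s2");print(s["tool_pos"],s["tool_rot"],s["opening"],s["contact_force"],rel(s,[.5465,-.171,.104]))
big=cv2.resize(c["pixels"][130:290,200:400],None,fx=4,fy=3.7,interpolation=cv2.INTER_CUBIC);cv2.imwrite("pics/s2c.png",big[:,:,::-1])
```

```text
[ 0.54738808 -0.17253707  0.14600313] [3.13950154e+00 6.45090239e-04 1.51305015e+00] 0.02270833361887299 [ 0.16068419 -0.01836376 -0.38594406] [ 0.02517256 -0.01771898  0.70000055]
```

View pics/s2c.png

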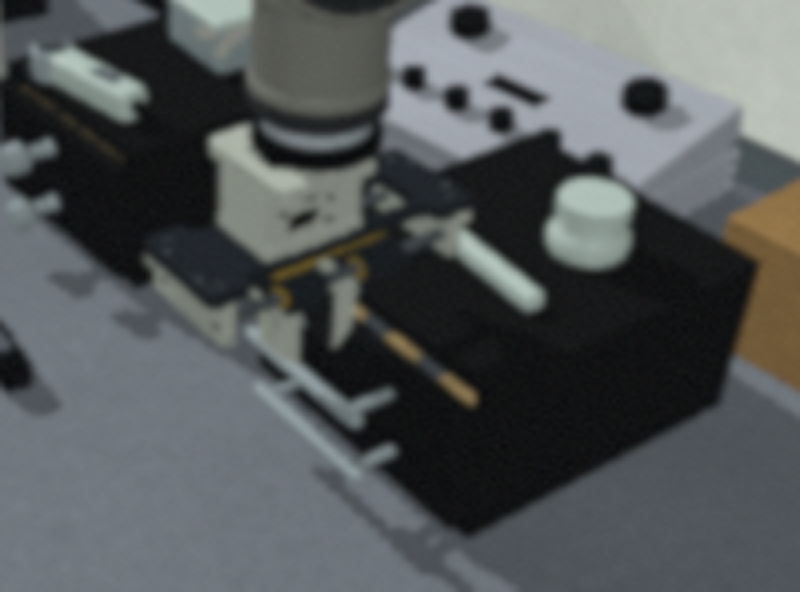

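In the side crop the fingers stand over the bar near (300,340), one in front of it and one behind, clear of the pen. I'll descend slowly, then close.

Call:
{"op": "step_arm", "data": {"motion": [[[0,-0.01,0.2],0],[[0,-0.01,0.35],0],[[0,-0.01,0.5],0],[[0,-0.01,0.6],0],[[0,-0.01,0.7],0],[[0,-0.01,0.7],0]]}}

```text
time: 4.3
tool_pos: [0.5456, -0.173, 0.1022]
tool_rot: [-3.141, -0.0, 1.512]
contact_force: [1.1, 0.5, 0.6]
opening: 0.0219
grip_force: 0.0
```

Call:
{"op": "step_arm", "data": {"motion": [[[0,0,0],0],[[0,0,0],0],[[0,0,0],0],[[0,0,0],0]], "hand": 255}}

```text
time: 4.8
tool_pos: [0.5461, -0.1732, 0.103]
tool_rot: [3.141, 0.0, 1.512]
contact_force: [0.6, -1.2, 1.3]
opening: 0.0104
grip_force: 20.0
```

The bar is gripped (opening about 11 mm). Now I'll pull along tool −y.

Call:
{"op": "step_arm", "data": {"motion": [[[0,-0.15,0],0],[[0,-0.4,0],0],[[0,-0.7,0],0],[[0,-1.0,0],0],[[0,-1.3,0],0],[[0,-1.6,0],0],[[0,-1.9,0],0],[[0,-2.2,0],0],[[0,-2.45,0],0],[[0,-2.5,0],0]]}}

```text
time: 6.05
tool_pos: [0.3953, -0.1648, 0.103]
tool_rot: [3.141, 0.001, 1.511]
contact_force: [1.5, -4.4, -1.2]
opening: 0.0103
grip_force: 20.0
```

Call:
{"op": "step_arm", "data": {"motion": [[[0,0,0],0],[[0,0,0],0],[[0,0,0],0]], "hand": 190}}

```text
time: 6.42
tool_pos: [0.396, -0.1639, 0.1025]
tool_rot: [-3.141, -0.001, 1.512]
contact_force: [0.0, 0.2, -0.2]
opening: 0.0232
grip_force: 0.0
```

Call:
{"op": "step_arm", "data": {"motion": [[[0,0,-0.4],0],[[0,0,-1.2],0],[[0,0,-2.2],0],[[0.5,0.6,-3.2],0],[[0.9,1.4,-4.2],0],[[0.9,1.75,-5.2],0],[[0.9,1.75,-5.3],0],[[0.9,1.75,-5.3],0],[[0.9,1.75,-5.3],0]], "hand": 110}}

```text
time: 7.55
tool_pos: [0.5037, -0.1163, 0.4194]
tool_rot: [-3.139, -0.001, 1.512]
contact_force: [-0.5, 0.1, -0.3]
opening: 0.052
grip_force: 0.0
```

Run:
```python
from cell import robot
from h import *
c,s=snap(robot,"wrist","w3");print(s["tool_pos"],s["tool_rot"],s["opening"])
big=cv2.resize(c["pixels"][60:260,120:370],None,fx=3,fy=3,interpolation=cv2.INTER_CUBIC);cv2.imwrite("pics/w3c.png",big[:,:,::-1])
```

```text
[ 0.50370504 -0.11633392  0.41936285] [-3.13924791e+00 -8.56482567e-04  1.51197911e+00] 0.05199108681630145
```

View pics/w3c.png

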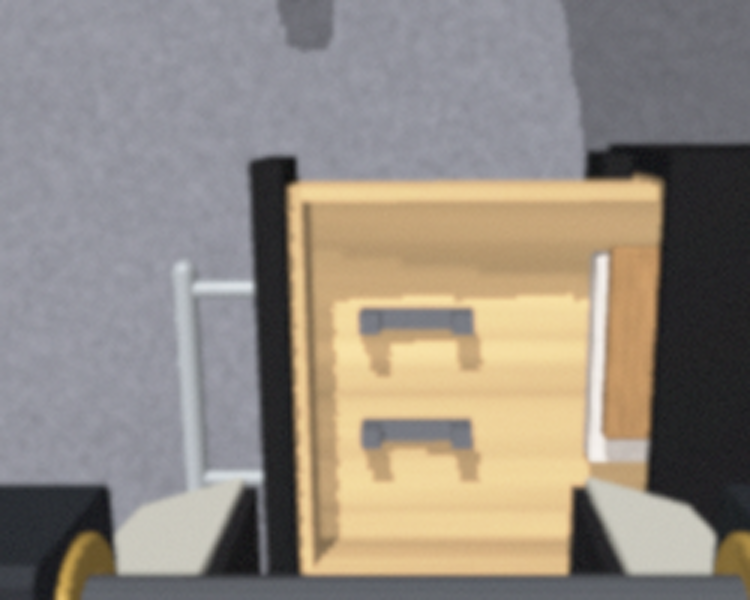

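The drawer is wide open. The cradle saddles are at crop (417,321) and (417,433), which is full-image (259,167) and (259,204), and the bar is at the left, x≈185.

Run:
```python
from h import *
c=np.load("pics/w3.npy",allow_pickle=True).item();s=c["s"];C=cam(c,s["tool_pos"],s["tool_rot"]);print("cam",C[0])
im=c["pixels"].astype(int)
m=((im[:,:,0]-im[:,:,2]<15)&(im.sum(2)<420)&(im.sum(2)>170)).astype(np.uint8)
m[:160]=0;m[212:]=0;m[:,:236]=0;m[:,282:]=0
n,l,st,ce=cv2.connectedComponentsWithStats(m);cc=[]
for i in range(1,n):
    if st[i,4]>60:
        x,y,w,h=st[i,:4];print(st[i],ce[i])
        for z in(.098,.105):
            a=ray(C,[[x,y+h/2],[x+w,y+h/2],[x+w/2,y],[x+w/2,y+h]],z);print(z,"width",np.linalg.norm(a[0]-a[1]).round(4),"mid",((a[0]+a[1])/2).round(4),"ys",a[2:,1].round(4))
# bar line at z=.1045 and front top (z .128) inside edges
print("bar",ray(C,[[120+183/3,60+262/3],[120+190/3,60+480/3]],.1045).round(4).tolist())
print("front outer top",ray(C,[[120+251/3,60+163/3],[120+268/3,60+560/3]],.128).round(4).tolist())
```

```text
cam [ 0.50823413 -0.04745337  0.56023267]
[240 163  37   8 241] [258.36929461 165.92116183]
0.098 width 0.0518 mid [ 0.5026 -0.1391  0.098 ] ys [-0.1334 -0.1448]
0.105 width 0.051 mid [ 0.5026 -0.1377  0.105 ] ys [-0.1321 -0.1433]
[241 200  36   9 267] [258.21348315 203.38951311]
0.098 width 0.0519 mid [ 0.5001 -0.194   0.098 ] ys [-0.1873 -0.2009]
0.105 width 0.0511 mid [ 0.5002 -0.1918  0.105 ] ys [-0.1852 -0.1985]
bar [[0.399, -0.1045, 0.1045], [0.3901, -0.2091, 0.1045]]
front outer top [[0.4379, -0.0618, 0.128], [0.4279, -0.2421, 0.128]]
```

Call:
{"op": "step_arm", "data": {"motion": [[[1,0.4,0],-0.05],[[2,0.8,0],-0.1],[[3,1.2,0],-0.142],[[4,1.62,0.5],-0.142],[[4.875,1.62,1.2],-0.142],[[4.875,1.62,2.1],-0.142],[[4.875,1.62,2.82],-0.142],[[4.875,1.62,2.82],-0.142],[[4.875,1.62,2.82],-0.142],[[4.875,1.62,2.82],-0.142]], "hand": 100}}

```text
time: 8.85
tool_pos: [0.6195, 0.1694, 0.2544]
tool_rot: [3.137, -0.0, 1.653]
contact_force: [1.0, 0.2, 0.2]
opening: 0.0557
grip_force: 0.0
```

Run:
```python
from cell import robot
from h import *
c,s=snap(robot,"wrist","w4");print(s["tool_pos"],s["tool_rot"],s["opening"],rel(s,[.618,.17,.162]))
```

```text
[0.6194779  0.16941674 0.2543759 ] [ 3.13682528e+00 -4.27712731e-04  1.65307971e+00] 0.05571394702321116 [ 0.01105418 -0.03108891  1.53947251]
```

View pics/w4.png

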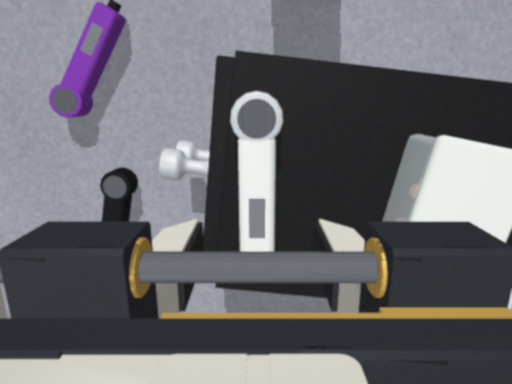

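The handpiece is centred between the fingers (grip at column 257, head at 258,118) and aligned. I'll descend and grip.

Call:
{"op": "step_arm", "data": {"motion": [[[0.01,-0.02,0.5],0],[[0.01,-0.02,0.9],0],[[0.01,-0.02,1.2],0],[[0.01,-0.02,1.4],0],[[0.01,-0.02,1.5],0],[[0.01,-0.02,1.54],0],[[0.01,-0.02,1.54],0]]}}

```text
time: 9.78
tool_pos: [0.6174, 0.1703, 0.1596]
tool_rot: [3.141, -0.0, 1.654]
contact_force: [0.3, -0.3, 1.1]
opening: 0.0556
grip_force: 0.0
```

Call:
{"op": "step_arm", "data": {"motion": [[[0,0,0],0],[[0,0,0],0],[[0,0,0],0],[[0,0,0],0],[[0,0,0],0]], "hand": 255, "squeeze": 20}}

```text
time: 10.4
tool_pos: [0.6173, 0.1702, 0.1593]
tool_rot: [3.141, -0.0, 1.654]
contact_force: [0.4, 0.9, 1.1]
opening: 0.0261
grip_force: 20.0
```

Run:
```python
from cell import robot
from h import *
c=np.load("pics/w4.npy",allow_pickle=True).item();s=c["s"];C=cam(c,s["tool_pos"],s["tool_rot"])
print("head",ray(C,[[257.5,118.5]],.168))
s=robot.observe();print(s["tool_pos"],s["tool_rot"],s["opening"],s["grip_force"],s["contact_force"])
```

```text
head [[0.61511882 0.22583779 0.168     ]]
[0.61732298 0.17023737 0.15926716] [ 3.14113495e+00 -8.12523673e-05  1.65381999e+00] 0.0261027976552848 19.992066621780396 [0.36245612 0.92133488 1.14286441]
```

Call:
{"op": "step_arm", "data": {"motion": [[[0,0,-0.4],0],[[0,0,-1.1],0],[[0,0,-1.9],0],[[-0.6,-0.4,-2.2],0.03],[[-1.4,-0.8,-2.2],0.06],[[-2.3,-1.2,-2.2],0.09],[[-3.2,-1.6,-2.2],0.12],[[-4.1,-2.0,-2.2],0.141],[[-4.9,-2.38,-2.2],0.141],[[-5.39,-2.38,-2.2],0.141]]}}

```text
time: 11.65
tool_pos: [0.5002, -0.166, 0.2912]
tool_rot: [-3.141, 0.0, 1.51]
contact_force: [0.7, 0.4, -1.5]
opening: 0.026
grip_force: 20.0
```

Call:
{"op": "step_arm", "data": {"motion": [[[0,0,0],0],[[0,0,0.2],0],[[0,0,0.6],0],[[0,0,1.0],0],[[0,0,1.3],0],[[0,0,1.5],0],[[0,0,1.5],0],[[0,0,1.5],0]]}}

```text
time: 12.65
tool_pos: [0.5021, -0.1637, 0.2017]
tool_rot: [3.141, 0.0, 1.513]
contact_force: [-0.3, -0.2, -0.9]
opening: 0.0259
grip_force: 20.0
```

Run:
```python
from cell import robot
from h import *
c,s=snap(robot,"wrist","w5");print(s["tool_pos"],s["tool_rot"],s["opening"],s["grip_force"],s["contact_force"],rel(s,[.502,-.164,.115]))
```

```text
[ 0.50207528 -0.1637349   0.20167467] [3.14053210e+00 3.01210523e-04 1.51324039e+00] 0.025911551977316972 19.9919593334198 [-0.32203747 -0.24773967 -0.93477973] [-0.00404809 -0.00253053  1.44457717]
```

View pics/w5.png

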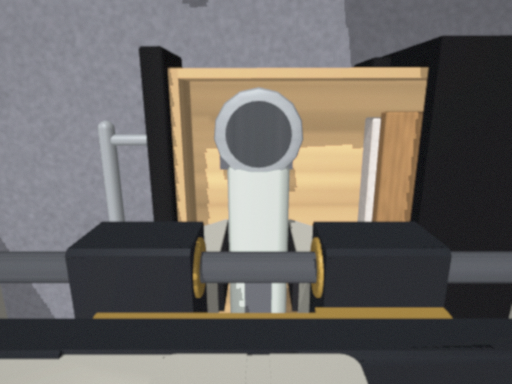

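The handpiece hangs over the drawer with its head at (258,132) and the grip centred, and the item at the back of the drawer is clear. I'll lower it in stages and watch the force.

Call:
{"op": "step_arm", "data": {"motion": [[[0,0,0.3],0],[[0,0,0.6],0],[[0,0,0.9],0],[[0,0,1.1],0],[[0,0,1.2],0],[[0,0,1.26],0],[[0,0,1.32],0],[[0,0,1.32],0]]}}

```text
time: 13.7
tool_pos: [0.5017, -0.1639, 0.122]
tool_rot: [3.141, -0.0, 1.513]
contact_force: [-0.3, -0.6, -1.4]
opening: 0.0257
grip_force: 20.0
```

Call:
{"op": "step_arm", "data": {"motion": [[[0,0,0.02],0],[[0,0,0.04],0],[[0,0,0.06],0],[[0,0,0.06],0]]}}

```text
time: 14.2
tool_pos: [0.5016, -0.1639, 0.1182]
tool_rot: [-3.141, -0.0, 1.513]
contact_force: [0.3, 0.6, -0.3]
opening: 0.0258
grip_force: 20.0
```

Call:
{"op": "step_arm", "data": {"motion": [[[0,0,0.02],0],[[0,0,0.04],0],[[0,0,0.05],0],[[0,0,0.05],0]]}}

```text
time: 14.7
tool_pos: [0.5016, -0.1639, 0.1152]
tool_rot: [-3.141, -0.0, 1.513]
contact_force: [0.4, -0.1, -1.9]
opening: 0.0262
grip_force: 20.0
```

Call:
{"op": "step_arm", "data": {"motion": [[[0,0,0.02],0],[[0,0,0.03],0],[[0,0,0.03],0]]}}

```text
time: 15.08
tool_pos: [0.5016, -0.1639, 0.1134]
tool_rot: [-3.142, -0.0, 1.513]
contact_force: [-0.3, -0.5, -1.0]
opening: 0.0258
grip_force: 20.0
```

Call:
{"op": "step_arm", "data": {"motion": [[[0,0,0.02],0],[[0,0,0.03],0],[[0,0,0.03],0]]}}

```text
time: 15.45
tool_pos: [0.5016, -0.1639, 0.1116]
tool_rot: [-3.141, -0.0, 1.513]
contact_force: [-0.4, 0.5, -2.2]
opening: 0.026
grip_force: 20.0
```

Call:
{"op": "step_arm", "data": {"motion": [[[0,0,0.02],0],[[0,0,0.03],0],[[0,0,0.03],0]]}}

```text
time: 15.82
tool_pos: [0.5017, -0.1639, 0.1098]
tool_rot: [-3.142, -0.0, 1.513]
contact_force: [0.0, -0.7, -1.1]
opening: 0.0261
grip_force: 20.0
```

Call:
{"op": "step_arm", "data": {"motion": [[[0,0,0.02],0],[[0,0,0.03],0],[[0,0,0.03],0]]}}

```text
time: 16.2
tool_pos: [0.5017, -0.1639, 0.108]
tool_rot: [-3.142, -0.0, 1.513]
contact_force: [0.3, -0.4, -2.0]
opening: 0.0257
grip_force: 20.0
```

Call:
{"op": "step_arm", "data": {"motion": [[[0,0,0.02],0],[[0,0,0.03],0],[[0,0,0.03],0]]}}

```text
time: 16.58
tool_pos: [0.5016, -0.1639, 0.1063]
tool_rot: [-3.142, -0.0, 1.513]
contact_force: [-0.2, 0.8, -1.3]
opening: 0.0257
grip_force: 20.0
```

Call:
{"op": "step_arm", "data": {"motion": [[[0,0,0.02],0],[[0,0,0.03],0],[[0,0,0.03],0]]}}

```text
time: 16.95
tool_pos: [0.5021, -0.1639, 0.1052]
tool_rot: [3.14, 0.0, 1.513]
contact_force: [-0.1, 1.4, 5.6]
opening: 0.0256
grip_force: 20.0
```

It is seated: first contact came at TCP z≈0.1055, which puts the cradle at about 0.086, matching the drawer geometry. Now I'll release and go up.

Call:
{"op": "step_arm", "data": {"motion": [[[0,0,0],0],[[0,0,0],0],[[0,0,0],0],[[0,0,0],0]], "hand": 142}}

```text
time: 17.45
tool_pos: [0.5016, -0.1639, 0.1044]
tool_rot: [-3.141, -0.0, 1.513]
contact_force: [-0.1, 1.0, -0.6]
opening: 0.0406
grip_force: 0.0
```

Call:
{"op": "step_arm", "data": {"motion": [[[0,0,-0.1],0],[[0,0,-0.3],0],[[0,0,-0.7],0],[[0,0,-1.4],0],[[0,0,-2.3],0],[[0.3,0,-3.3],0],[[0.8,0,-4.3],0],[[0.8,0,-5.2],0],[[0.8,0,-5.2],0],[[0.8,0,-5.2],0]]}}

```text
time: 18.7
tool_pos: [0.5041, -0.1159, 0.4164]
tool_rot: [-3.141, -0.0, 1.513]
contact_force: [-0.7, -0.6, -0.2]
opening: 0.0407
grip_force: 0.0
```

Run:
```python
from cell import robot
from h import *
c,s=snap(robot,"wrist","w6");print(s["tool_pos"],s["tool_rot"])
C=cam(c,s["tool_pos"],s["tool_rot"]);im=c["pixels"].astype(int)
m=((im.max(2)-im.min(2)<30)&(im.sum(2)>420)).astype(np.uint8)
e=proj(C,[[.5,-.09,.114],[.5,-.235,.114],[.47,-.16,.114],[.53,-.16,.114]]);print(e.round(1).tolist())
a,b=int(e[2,0])-3,int(e[3,0])+3
for v in range(int(e[0,1]),min(int(e[1,1]),235),7):
    x=np.nonzero(m[v,a:b])[0]
    if len(x)>5: print(v,ray(C,[[a+x[0],v],[a+x[-1]+1,v],[a+(x[0]+x[-1]+1)/2,v]],.114)[:, :2].round(4).tolist())
big=cv2.resize(c["pixels"][60:260,120:370],None,fx=3,fy=3,interpolation=cv2.INTER_CUBIC);cv2.imwrite("pics/w6c.png",big[:,:,::-1])
```

```text
[ 0.504057   -0.11587619  0.41636093] [-3.14139177e+00 -1.33835281e-04  1.51280827e+00]
[[253.6, 133.3], [259.8, 236.2], [234.8, 186.3], [278.8, 183.9]]
133 [[0.5005, -0.0896], [0.5123, -0.0903], [0.5064, -0.0899]]
140 [[0.4908, -0.0982], [0.5223, -0.1], [0.5065, -0.0991]]
147 [[0.4888, -0.1073], [0.5231, -0.1093], [0.506, -0.1083]]
154 [[0.4909, -0.1168], [0.5201, -0.1184], [0.5055, -0.1176]]
161 [[0.4929, -0.1263], [0.5169, -0.1277], [0.5049, -0.127]]
168 [[0.4776, -0.135], [0.5178, -0.1373], [0.4977, -0.1361]]
175 [[0.4917, -0.1454], [0.516, -0.1468], [0.5038, -0.1461]]
182 [[0.4911, -0.1551], [0.5155, -0.1565], [0.5033, -0.1558]]
189 [[0.4905, -0.165], [0.515, -0.1664], [0.5027, -0.1657]]
196 [[0.4898, -0.1749], [0.5145, -0.1763], [0.5022, -0.1756]]
203 [[0.4878, -0.1849], [0.5264, -0.1871], [0.5071, -0.186]]
210 [[0.4885, -0.1951], [0.5135, -0.1965], [0.501, -0.1958]]
217 [[0.4879, -0.2054], [0.513, -0.2068], [0.5004, -0.2061]]
```

View pics/w6c.png

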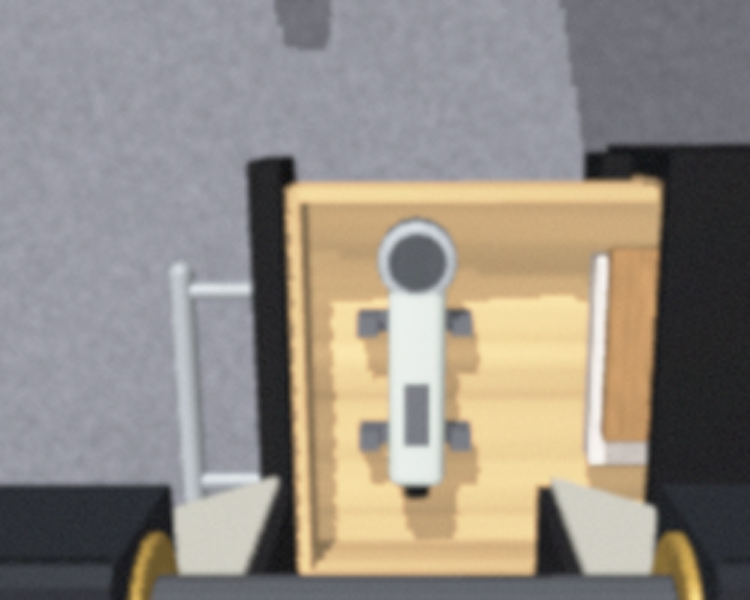

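The handpiece lies centred in both saddles (grip axis at column 417 of the crop, between posts 372 and 459), aligned and level. Now I'll close the fingers, go in front of the bar and push.

Call:
{"op": "step_arm", "data": {"motion": [[[-0.3,-0.9,0],0],[[-0.6,-1.8,0],0],[[-0.92,-2.6,0.3],0],[[-0.92,-2.6,1.2],0],[[-0.92,-2.6,2.2],0],[[-0.92,-2.6,3.2],0],[[-0.92,-2.6,4.2],0],[[-0.92,-2.6,5.0],0],[[-0.92,-2.6,5.19],0],[[-0.92,-2.6,5.19],0]], "hand": 255}}

```text
time: 20.0
tool_pos: [0.3453, -0.162, 0.105]
tool_rot: [-3.14, -0.001, 1.513]
contact_force: [0.1, 0.0, -0.5]
opening: 0.0006
grip_force: 0.0
```

Call:
{"op": "step_arm", "data": {"motion": [[[0,0,0],0],[[0,0.1,0],0],[[0,0.2,0],0],[[0,0.3,0],0],[[0,0.3,0],0]]}}

```text
time: 20.62
tool_pos: [0.3641, -0.1632, 0.1052]
tool_rot: [3.141, 0.0, 1.513]
contact_force: [-0.8, -0.2, -0.3]
opening: 0.0004
grip_force: 0.0
```

Call:
{"op": "step_arm", "data": {"motion": [[[0,0.1,0],0],[[0,0.2,0],0],[[0,0.32,0],0],[[0,0.46,0],0],[[0,0.62,0],0],[[0,0.78,0],0],[[0,0.94,0],0],[[0,1.1,0],0],[[0,1.24,0],0],[[0,1.3,0],0]]}}

```text
time: 21.88
tool_pos: [0.442, -0.1678, 0.1051]
tool_rot: [3.141, 0.0, 1.513]
contact_force: [-1.4, 0.2, 1.5]
opening: 0.0004
grip_force: 0.6
```

Call:
{"op": "step_arm", "data": {"motion": [[[0,0.08,0],0],[[0,0.18,0],0],[[0,0.3,0],0],[[0,0.44,0],0],[[0,0.58,0],0],[[0,0.72,0],0],[[0,0.86,0],0],[[0,0.98,0],0],[[0,1.08,0],0],[[0,1.12,0],0]]}}

```text
time: 23.12
tool_pos: [0.5088, -0.1715, 0.1051]
tool_rot: [3.141, -0.0, 1.513]
contact_force: [-1.4, -0.4, 0.2]
opening: 0.0005
grip_force: 0.6
```

Contact is light. I'll creep the last stretch, watching for the stop.

Call:
{"op": "step_arm", "data": {"motion": [[[0,0.05,0],0],[[0,0.1,0],0],[[0,0.15,0],0],[[0,0.2,0],0],[[0,0.2,0],0]]}}

```text
time: 23.75
tool_pos: [0.5209, -0.1723, 0.1051]
tool_rot: [3.141, 0.0, 1.513]
contact_force: [-0.0, 0.3, -0.9]
opening: 0.0009
grip_force: 0.0
```

Call:
{"op": "step_arm", "data": {"motion": [[[0,0.03,0],0],[[0,0.06,0],0],[[0,0.09,0],0],[[0,0.12,0],0],[[0,0.12,0],0]]}}

```text
time: 24.38
tool_pos: [0.5279, -0.1726, 0.1051]
tool_rot: [3.141, -0.0, 1.513]
contact_force: [-0.4, 0.6, -0.9]
opening: 0.0003
grip_force: 0.0
```

Call:
{"op": "step_arm", "data": {"motion": [[[0,0.03,0],0],[[0,0.06,0],0],[[0,0.08,0],0],[[0,0.08,0],0]]}}

```text
time: 24.88
tool_pos: [0.5321, -0.1728, 0.1051]
tool_rot: [-3.141, -0.0, 1.513]
contact_force: [-3.2, -0.2, 1.8]
opening: 0.0006
grip_force: 1.6
```

Call:
{"op": "step_arm", "data": {"motion": [[[0,0.02,0],0],[[0,0.04,0],0],[[0,0.06,0],0],[[0,0.06,0],0]]}}

```text
time: 25.38
tool_pos: [0.5324, -0.1728, 0.105]
tool_rot: [-3.133, -0.001, 1.513]
contact_force: [-16.5, -1.2, 11.0]
opening: 0.0006
grip_force: 8.8
```

The stop is reached, with force up to 16 N and no further travel. I'll back off, rise and check.

Call:
{"op": "step_arm", "data": {"motion": [[[0,-0.05,0],0],[[0,-0.2,0],0],[[0,-0.6,0],0],[[0,-1.0,-0.5],0],[[0.2,-1.0,-1.4],0],[[0.5,-0.6,-2.4],0],[[0.9,0,-3.4],0],[[0.9,0.3,-4.4],0],[[0.9,0.3,-5.2],0],[[0.9,0.3,-5.2],0]]}}

```text
time: 26.62
tool_pos: [0.5587, -0.1203, 0.4225]
tool_rot: [3.13, 0.003, 1.514]
contact_force: [-0.0, -0.8, -0.5]
opening: 0.0005
grip_force: 0.0
```

Run:
```python
from cell import robot
from h import *
c,s=snap(robot,"wrist","w7");print(s["time"],s["tool_pos"],s["tool_rot"],s["contact_force"])
big=cv2.resize(c["pixels"][60:260,180:430],None,fx=3,fy=3,interpolation=cv2.INTER_CUBIC);cv2.imwrite("pics/w7c.png",big[:,:,::-1])
C=cam(c,s["tool_pos"],s["tool_rot"]);print(proj(C,[[.5465,-.171,.1]]))
```

```text
26.625 [ 0.55871216 -0.12033501  0.4224585 ] [3.13014397e+00 2.91681478e-03 1.51364755e+00] [-0.03892206 -0.83850351 -0.465459  ]
[[248.69241491 185.67590515]]
```

View pics/w7c.png

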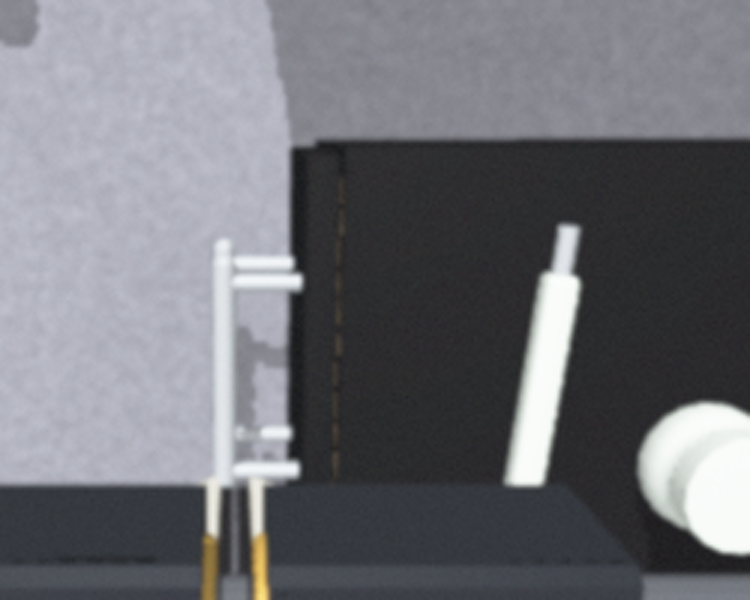

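The drawer is shut. The front is flush, with only the same faint seam the shut knob unit shows, and the top bar sits directly over the lower one. The pen and jar are unmoved. Handing in.

```bash
python3 -c "
from cell import robot
print(robot.hand_in())"
```

```text
the job is handed in; nothing more can be done
None
```

I laid the handpiece in the cradle of the bar unit's top drawer, pushed the drawer gently to its stop and handed the job in at about 27 s; no verdict came back, and I couldn't see the handpiece again once the drawer was shut.

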